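# Snap the aperture frame home in the bench reader and lower its cover

### The job

The metal aperture frame lies loose and proud on a light spring lifter in the open bench reader. Pick up the tamper and press the frame straight down with it at each end in turn until both ends have clicked and stand firmly home, never with more than 40 N, never pushing the frame with the gripper itself and never touching the glass below. Then stand the tamper back on the worktop and lower the white cover gently until it is fully shut, leaving the bottle and the jar where they stand.

Things in the scene. Friction and masses are not known exactly. Their poses are not given: they have to be found in the camera images.
- reader: Grey bench reader, fixed, 130 x 215 mm (x, y), deck 66 mm above its underside. Origin: centre of the underside; x to the cover's hinge, y along its length, z up. In the deck a recess 74 x 153 mm; deep in it a seat ring with a sprung roller catch at each end (y). Ring and catches are set up to 14 mm deeper or higher from start to start: the frame is home where it stops hard after the click.
- frame: Loose aluminium frame 72 x 150 x 10 mm (x, y, z), 0.15 kg, open in the middle (48 x 60 mm). Starts level in the mouth of the recess on a lifter (light spring, 3 to 4 N in all), its top 2 mm above the deck; home, it is level again and its top lies 7 to 22 mm below the deck. Origin: centre of its underside, axes as the reader's. Stands at most 40 N.
- pad_a (a point): Where to press: top of the frame's solid end piece (72 x 41 mm in x, y) toward -y of the reader, 51 mm from the frame's middle. Pushed down 0 to 15 mm it meets its catch; 4 to 6 mm on, at 8 to 16 N, this snaps over the end, the push falls to near 0 and the end stops on the hard seat, 9 to 24 mm below its start. Pushed less, it springs back up.
- pad_b (a point): The same for the end toward +y of the reader. Each end is pressed in turn: after one end has clicked, the other stands 8 to 9 mm higher on its own catch (frame tilted 0.06 rad).
- window_glass: Glass pane in the floor of the recess, seen through the open middle of the frame; top 22 mm above the reader's underside. Not to be touched.
- tamper: Loose round tamper, upright on the worktop, 0.25 kg, 88 mm high: flat rubber foot 30 mm diameter (z 0 to 10 mm), steel stem 24 mm (to 38 mm), collar 44 mm (38 to 44 mm), white handle 26 mm (44 to 88 mm). Held with the fingertips on or just above the collar it cannot slip up under the push. Origin: centre of the foot's underside, z up.
- cover (a joint): Angle of the white cover, rad: 0 shut flat on the deck, 1.57 upright, starts at 1.65 to 2.0 (leaning back). Stiff hinge: it stays where it is left and takes 2 to 6 N at the free edge. 211 mm wide (y), reaches 126 mm from the hinge, plus a tab 60 mm wide and 11 mm long at mid-edge; outer face 8 mm above the hinge axis when shut.
- cover_push (a point): Point on the outer (when open: rear) face of the cover, mid-width, 105 mm from the hinge axis: where to push it shut.
- cover_hinge (a point): Middle of the cover's hinge axis, which runs along the reader's y at its far side, at deck height.
- amber_bottle: Bystander: amber bottle, 66 mm diameter, 132 mm high; origin under its centre.
- sample_jar: Bystander: small white sample jar, 45 mm diameter, 54 mm high; origin under its centre.
Not all that is in view belongs to the job. Of the things that look like the tamper, the smallest one is meant.

How it is judged:
On the way, in this order (a step that is already met when the one before it is completed fails the run):
1. both ends of the frame are home and the tamper is off it, with the cover still open (z of each of pad_a, pad_b in the frame of reader below 0.0605 m and contact force between tamper and frame below 0.3 N and value of joint cover above 0.8 rad and angle between frame's own z axis and vertical below 0.025 rad), for 0.2 s.
2. the cover is shut (value of joint cover below 0.03 rad), for 0.2 s.
At the end, for the whole second after the job is handed in: Both end pads of the frame lie at least 5.5 mm below the reader's deck and the frame is level within 0.025 rad (both ends snapped home), the cover is shut to within 0.03 rad, and the tamper stands upright (within 0.1 rad) on the worktop (within 5 mm), everything at rest (z of each of pad_a, pad_b in the frame of reader below 0.0605 m and value of joint cover below 0.03 rad and angle between tamper's own z axis and vertical below 0.1 rad and height (world z) of tamper below 0.005 m and linear speed of each of tamper, frame below 0.02 m/s and angle between frame's own z axis and vertical below 0.025 rad); the robot touches nothing.
It fails at once if the tamper pressed the frame with more than 40 N (contact force between tamper and frame above 40 N).
It fails at once if the gripper itself pressed on the frame (contact force between any of the fingers, the arm and frame above 2 N).
It fails at once if the glass was touched (contact force between window_glass and anything else above 2 N).
It fails at once if the cover was slammed (faster than 1.2 rad/s in its last 0.15 rad) (value of joint cover below 0.15 rad and velocity of joint cover below -1.2 rad/s).
It fails at once if a bystander was moved by more than 30 mm (distance of any of amber_bottle, sample_jar from where it was at the start of the episode above 0.03 m).
It also fails if it takes over 67 s, if anything falls off the work surface, if the arm or the gripper's body presses on something with over 40 N, if the wrist force passes 120 N, or if a joint passes its speed limit or range.

### The arm

A 6-joint arm with a two-finger parallel gripper is mounted at the origin on a cart in front of the work surface, level with it; the furniture and walls round the work are solid. World frame = base frame: x ahead of the robot, y to its left, z up, the work surface at z = 0. Lengths are in m, angles in rad, forces in N, time in s.
With the tool pointing down it reaches from about 0.225 to 0.875 m from the base axis. Payload 3.4 kg.
Tool frame: the origin (TCP) lies at the very end of the fingers, on their centre line; the grasp point (between the pads) lies 19 mm behind it (grasp_offset is the distance from the TCP to the grasp point, in m); y points along the fingers, z is the direction in which the jaws open and shut, and the axes are right-handed (so a half turn about y gives the same grasp; the last joint's range is limited). The gripper opens to 85 mm and grips with 20 to 120 N. Pads are 22 mm wide; open, the fingers measure 114 mm over their backs; the gripper's body (76 mm by 85 mm) begins 54 mm behind the grasp point. The pads swing forward as they close: fully open they stand 13 mm farther back than shut.
Start: joints at [-1.405, 0.276, 1.505, -0, 1.361, -0.121], TCP at [0.163, -0.552, 0.231] pointing down, gripper open.
Joint ranges: [-2.89, 2.89], [-0.75, 2.08], [0.22, 2.7], [-1.18, 4.32], [0.11, 2.71], [-2.7, 2.7]. Speed limits (rad/s): [2.57, 2.57, 3.14, 3.14, 3.14, 3.14].

### API

Orientations are given as a unit quaternion [w, x, y, z].
In Python, from rig import get_state, get_image, sign_off, grasp_offset gives the robot as it stands.
- The arm moves only by the shell command python3 -m jog 'ROWS' [FORCE]. ROWS is JSON, one flat list of numbers, 7 for each row, row after row: the closure in counts, from 0 (fully open) to 255 (shut), then the shift along the tool's x, y, z in cm, then the turn, a rotation vector about the tool's x, y, z in units of 8 degrees (1.0 is 8 degrees). In form: [jaw, tx, ty, tz, rx, ry, rz, jaw, tx, ty, tz, rx, ry, rz, ...]. A call has 1 to 12 rows; each row is the pose to reach, as a shift and turn from the pose commanded when the call began, along the tool's axes at that moment; what a row does not reach only later rows make up. A row lasts 1/8 s, in which the tool goes at most 62.5 mm and 10.7 degrees, less where a joint would pass 70% of its speed; a pose out of reach is approached as far as the arm can. A call with a gripper value outside its range is refused whole. The fingers move at their own pace and stop on an object; FORCE is the grip in N (left out, the last holds). Time passes only in rows, so rows that repeat a pose let the fingers close. It gives the time, the measured TCP pose, the force and the opening at its end, in the units of the state.
- get_state(): the state, without advancing time (a new reading comes with each control period).
- get_image(name): name is "scene" or "top" or "wrist"; returns a dict with "color" (384x512x3 uint8, blue, green, red), "mtx" (3x3 intrinsics, pixels), "R" (3x3) and "t" (3): a world point X has camera coordinates R X + t; the wrist camera has in their place "tool_from_camera" (4x4, takes a point from camera to tool coordinates, whose origin is the TCP and whose axes are the tool frame's). Camera axes: x right, y down, z forward; pixel columns grow to the right and rows downward; lengths in m; the calibration is good to about 2 mm. A picture is of the moment at which its call begins: read the wrist's pose just before it. There is no depth.
- sign_off(): hands the job in, once; it reports no verdict.
The state is a dict: "clock": time; "qpos": joint angles; "qd": joint speeds; "effort": joint torques, N m; "position": TCP position; "ee_rot": TCP orientation; "contact_force": force on the tool from outside, world axes, zero at the start; "moment": the same for the moment, N m; "width": finger opening in m.
Only numpy, scipy, OpenCV 4.12 (cv2) and the standard library are available. Lean on these libraries where they do the work, as an engineer would, in place of code of your own. Each camera call takes 0.05 s, during which the arm holds its last target.

## Working session

There is one attempt and no reset: what is moved stays moved. The work goes in short steps, Python scripts to look and compute and a shell command to move; the robot and the scene stay as the last step left them, time stands still between calls to the robot, and variables do not carry over. Pictures are saved under pics/ and viewed, and the job is handed in when it is done.

```bash
ls; mkdir -p pics
python3 - <<'E'
from rig import *
import cv2
print(get_state(), grasp_offset)
for n in ("scene","top","wrist"):
    i=get_image(n); cv2.imwrite(f"pics/a_{n}.png",i["color"])
    print(n,{k:(v.tolist() if hasattr(v,'tolist') else v) for k,v in i.items() if k!="color"})
E
```

```text
pics
{'clock': 0.0, 'qpos': array([-1.40496476e+00,  2.76574846e-01,  1.50613426e+00, -8.83884014e-06,
        1.36065941e+00, -1.20994823e-01]), 'qd': array([ 0.00090378, -0.00108192, -0.00152897, -0.00205986, -0.00115663,
       -0.00019294]), 'effort': array([ 5.91544904e-04, -4.16777623e+01, -2.45806468e+01, -7.30194733e-05,
        1.11208393e-02, -1.57485903e-05]), 'position': array([ 0.16258177, -0.55099733,  0.23045073]), 'ee_rot': array([ 0.10104466, -0.10107892,  0.70047485, -0.69921958]), 'contact_force': array([ 0.38118697, -0.61139461,  0.65110728]), 'moment': array([-0.00478419, -0.02636889,  0.01674629]), 'width': 0.08551251550942987} 0.0187
scene {'mtx': [[398.6060440564829, 0.0, 259.6380484695544], [0.0, 398.6060440564829, 190.40202101547735], [0.0, 0.0, 1.0]], 'R': [[0.6091355177522895, -0.7929180899484413, 0.015323956576739389], [-0.3053732831884874, -0.25233881559090293, -0.9181896754270679], [0.7319160327027506, 0.5546224164047969, -0.39584453551106397]], 't': [-0.4027109372769144, 0.19893560530569399, 0.8412117673740481]}
top {'mtx': [[494.02845209585166, 0.0, 244.37947180147674], [0.0, 494.02845209585166, 198.9595482482825], [0.0, 0.0, 1.0]], 'R': [[-0.005369901349834866, -0.9999791140087274, -0.0035966242246741296], [-0.9923492643853427, 0.005772500068349145, -0.12332727077508102], [0.12334545647636265, 0.002906852125819324, -0.9923595359431766]], 't': [-0.11513059488182129, 0.534055025708189, 1.3521498542395383]}
wrist {'mtx': [[309.1311238832627, 0.0, 258.8738040630826], [0.0, 309.1311238832627, 185.8054664340735], [0.0, 0.0, 1.0]], 'tool_from_camera': [[0.0005312152778126527, 0.9631355835208556, 0.2690159206557624, -0.06806625675165263], [0.00029803512246287924, -0.26901609914931074, 0.9631356340482641, -0.14199189402822224], [0.999999814492679, -0.0004314561705550945, -0.00042995369342861163, 0.0008173528825036191], [0.0, 0.0, 0.0, 1.0]]}
```

View pics/a_scene.png

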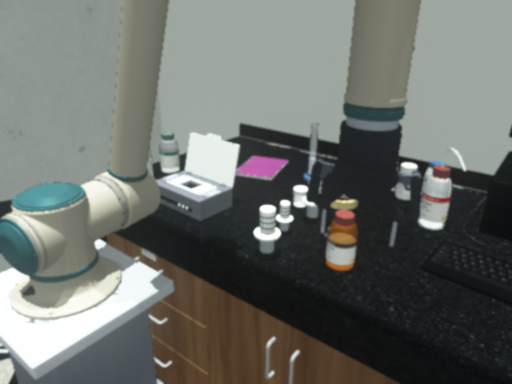

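View pics/a_top.png

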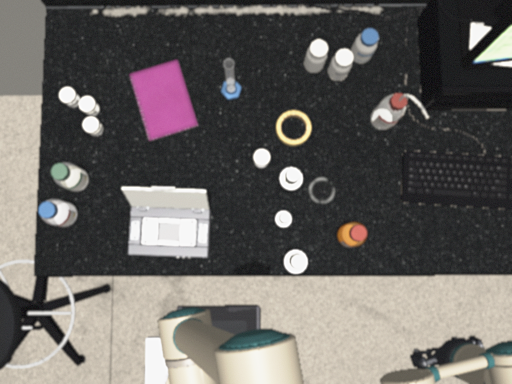

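View pics/a_wrist.png

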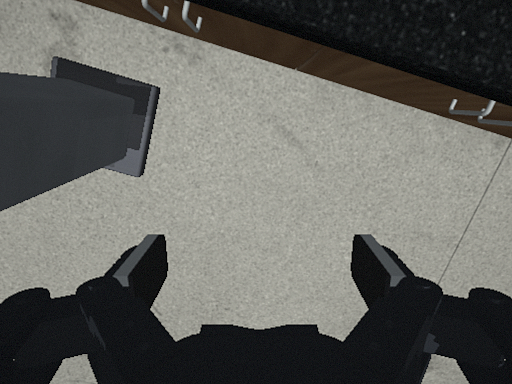

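Run:
```python
import cv2
t=cv2.imread("pics/a_top.png"); s=cv2.imread("pics/a_scene.png")
cv2.imwrite("pics/b1.png",cv2.resize(t[140:280,110:390],None,fx=2.85,fy=2.85,interpolation=2))
cv2.imwrite("pics/b2.png",cv2.resize(s[120:280,150:370],None,fx=3.6,fy=3.6,interpolation=2))
```

```text
(no output)
```

View pics/b1.png

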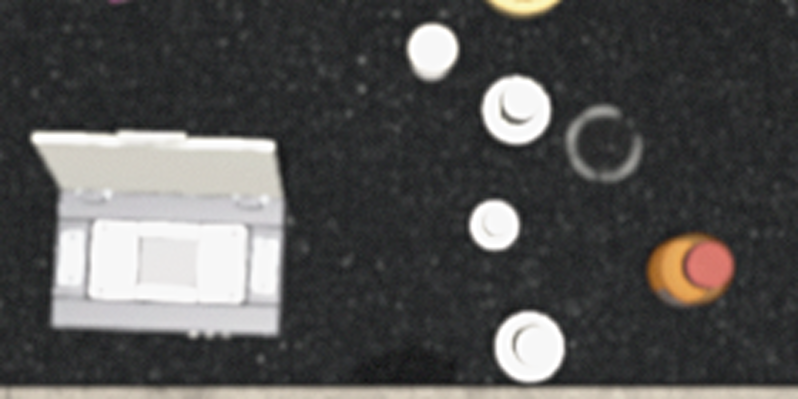

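View pics/b2.png

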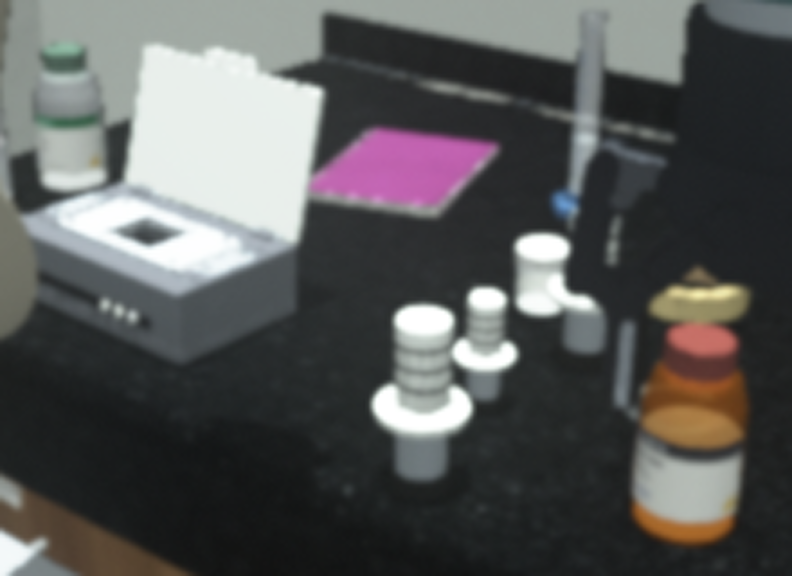

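```bash
cat > h.py <<'E'
import numpy as np, cv2
from rig import *
def cast(im,u,v,z):
    K=im["mtx"];R=np.array(im["R"]);t=np.array(im["t"])
    d=R.T@np.linalg.inv(K)@np.array([u,v,1.]); c=-R.T@t
    return c+d*(z-c[2])/d[2]
def proj(im,X):
    p=im["mtx"]@(np.array(im["R"])@np.array(X)+np.array(im["t"])); return p[:2]/p[2]
E
python3 - <<'E'
from h import *
im=get_image("top"); c=im["color"]; hsv=cv2.cvtColor(c,cv2.COLOR_BGR2HSV)
m=(hsv[...,2]>100).astype(np.uint8)
n,l,st,ce=cv2.connectedComponentsWithStats(m)
for i in range(1,n):
    if 40<st[i,4]<9000 and 100<ce[i,0]<400 and 120<ce[i,1]<280:
        x,y,w,h,a=st[i]; s=(w*h)**.5
        print(st[i],ce[i].round(1),[cast(im,*ce[i],z)[:2].round(4) for z in (.0,.044,.054)], "dia@.044",np.linalg.norm(cast(im,x,y+h/2,.044)-cast(im,x+w,y+h/2,.044)).round(4))
# reader corners, hand zoom
for z,pts in ((.066,[(52,327),(280,334),(285,200),(60,190)]),(.068,[(92,221),(247,227),(244,304),(89,298)]),):
    P=np.array([cast(im,110+u/2.85,140+v/2.85,z) for u,v in pts]); print(P.round(4)); print("sides",[np.linalg.norm(P[i]-P[(i+1)%4]).round(4) for i in range(4)])
    print("mean",P.mean(0).round(4),"yaw x-axis", [np.arctan2(-(d)[0],d[1]).round(3) for d in ((P[0]-P[1]),(P[3]-P[2]))])
t=c[170:270,115:225]
cv2.imwrite("pics/c1.png",cv2.resize(t,None,fx=6,fy=6,interpolation=cv2.INTER_CUBIC))
E
```

```text
[275 109  37  37 642] [293.4 127. ] [array([ 0.7485, -0.2624]), array([ 0.7364, -0.258 ]), array([ 0.7337, -0.257 ])] dia@.044 0.1047
[253 148  18  21 296] [261.3 157.4] [array([ 0.6586, -0.1676]), array([ 0.6494, -0.1662]), array([ 0.6473, -0.1659])] dia@.044 0.0506
[279 166  25  25 486] [290.7 178.1] [array([ 0.5973, -0.2521]), array([ 0.59 , -0.248]), array([ 0.5883, -0.2471])] dia@.044 0.0698
[309 177  18  26 122] [315.  186.9] [array([ 0.5712, -0.3215]), array([ 0.5647, -0.3153]), array([ 0.5632, -0.3139])] dia@.044 0.0501
[ 120  185   90   74 5665] [167.9 221.1] [array([0.4751, 0.1007]), array([0.4716, 0.0937]), array([0.4708, 0.0922])] dia@.044 0.2491
[321 189  14  14  60] [329.3 197.2] [array([ 0.5411, -0.3618]), array([ 0.5355, -0.3543]), array([ 0.5343, -0.3526])] dia@.044 0.0389
[274 210  19  18 265] [283.  218.6] [array([ 0.4805, -0.228 ]), array([ 0.4768, -0.2247]), array([ 0.4759, -0.224 ])] dia@.044 0.0525
[337 222  31  25 594] [352.1 234.1] [array([ 0.435 , -0.4237]), array([ 0.4327, -0.4143]), array([ 0.4322, -0.4122])] dia@.044 0.0853
[283 249  25  26 511] [295.3 261.3] [array([ 0.3592, -0.2608]), array([ 0.3593, -0.2565]), array([ 0.3594, -0.2555])] dia@.044 0.0684
[[ 0.3793  0.1962  0.066 ]
 [ 0.3716 -0.0199  0.066 ]
 [ 0.499  -0.0242  0.066 ]
 [ 0.5099  0.1916  0.066 ]]
sides [np.float64(0.2162), np.float64(0.1275), np.float64(0.2161), np.float64(0.1306)]
mean [0.4399 0.0859 0.066 ] yaw x-axis [np.float64(-0.036), np.float64(-0.05)]
[[0.4797 0.1599 0.068 ]
 [0.4731 0.0118 0.068 ]
 [0.4    0.0142 0.068 ]
 [0.4065 0.1612 0.068 ]]
sides [np.float64(0.1482), np.float64(0.0732), np.float64(0.1472), np.float64(0.0732)]
mean [0.4398 0.0868 0.068 ] yaw x-axis [np.float64(-0.044), np.float64(-0.044)]
```

View pics/c1.png

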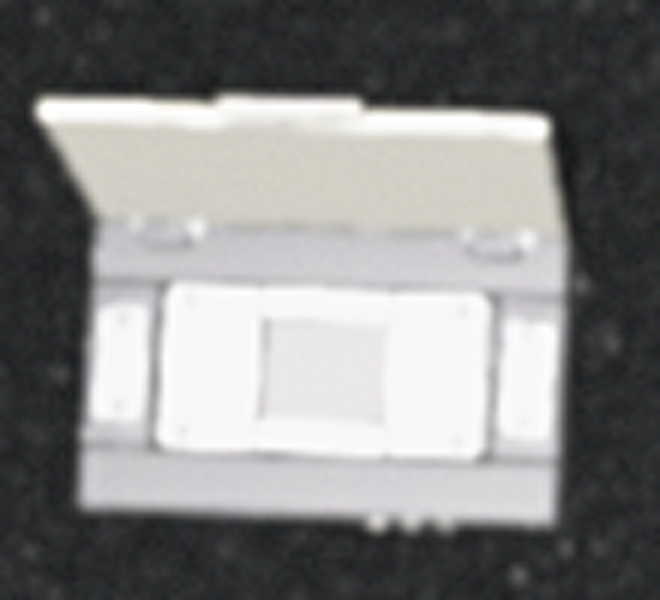

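```bash
cat >> h.py <<'E'
from scipy.spatial.transform import Rotation as Ro
def Rq(q): return Ro.from_quat([q[1],q[2],q[3],q[0]])
WD=np.array([[1,0,0],[0,0,1],[0,-1,0]],float)  # cols: tool x=X, y=-Z, z=Y
def delta(target,Rt=WD,R0=None,p0=None):
    s=get_state(); r=Rq(s["ee_rot"]).as_matrix() if R0 is None else R0
    p=s["position"] if p0 is None else p0
    sh=r.T@(np.array(target)-p)*100
    rv=Ro.from_matrix(r.T@Rt).as_rotvec(degrees=True)/8
    return sh.round(2),rv.round(3)
E
python3 - <<'E'
from h import *
s=get_state(); print(Rq(s["ee_rot"]).as_matrix().round(3), s["clock"])
for sg in (1,-1):
    W=WD*[sg,1,sg]
    print(delta([.477,-.225,.16],W), delta([.477,-.225,.231],W))
E
```

```text
[[-0.959 -0.     0.283]
 [-0.283  0.001 -0.959]
 [-0.    -1.    -0.001]] 0.2
(array([-39.38,   7.11, -22.39]), array([-0.0000e+00, -2.0446e+01, -1.1000e-02])) (array([-3.938e+01,  1.000e-02, -2.240e+01]), array([-0.0000e+00, -2.0446e+01, -1.1000e-02]))
(array([-39.38,   7.11, -22.39]), array([ 0.008,  2.054, -0.   ])) (array([-3.938e+01,  1.000e-02, -2.240e+01]), array([ 0.008,  2.054, -0.   ]))
```

Run:
```python
from h import *
top=get_image("top"); sc=get_image("scene")
yaw=-0.044; xa=np.array([np.cos(yaw),np.sin(yaw),0]); ya=np.array([-np.sin(yaw),np.cos(yaw),0])
c0=np.array([.440,.0865,0])
for hx in (.060,.065):
  for a in (1.65,1.75,1.85,2.0):
    H=c0+xa*hx+[0,0,.066]
    # tip of tab, inner face edge; cover direction at angle a: -x*cos + z*sin
    d=-xa*np.cos(a)+np.array([0,0,np.sin(a)])
    P=H+d*.137
    L=H+d*.126+ya*.105; Rr=H+d*.126-ya*.105
    f=lambda X:((proj(top,X)-[115,170])*6).round(0)
    g=lambda X:((proj(sc,X)-[150,120])*3.6).round(0)
    print(hx,a,"top zoom tab",f(P),"L",f(L),"R",f(Rr),"scene tab",g(P),"L",g(L),"R",g(Rr))
```

```text
0.06 1.65 top zoom tab [283. 180.] L [ 34. 176.] R [541. 195.] scene tab [207.  54.] L [123.  44.] R [299.  93.]
0.06 1.75 top zoom tab [286. 148.] L [ 37. 147.] R [543. 166.] scene tab [219.  53.] L [135.  43.] R [310.  91.]
0.06 1.85 top zoom tab [289. 117.] L [ 41. 118.] R [545. 137.] scene tab [231.  53.] L [145.  44.] R [320.  91.]
0.06 2.0 top zoom tab [295.  74.] L [48. 79.] R [548.  98.] scene tab [247.  57.] L [161.  47.] R [335.  95.]
0.065 1.65 top zoom tab [284. 168.] L [ 35. 164.] R [542. 183.] scene tab [211.  53.] L [128.  43.] R [303.  91.]
0.065 1.75 top zoom tab [287. 136.] L [ 38. 135.] R [544. 154.] scene tab [223.  52.] L [139.  42.] R [314.  90.]
0.065 1.85 top zoom tab [290. 105.] L [ 42. 106.] R [546. 125.] scene tab [235.  52.] L [150.  43.] R [325.  90.]
0.065 2.0 top zoom tab [295.  62.] L [49. 67.] R [549.  86.] scene tab [252.  56.] L [165.  46.] R [340.  93.]
```

```bash
python3 -m jog '[0,-6,0,-3.5,0,0.5,0, 0,-12,0,-7,0,1,0, 0,-18,0,-10,0,1.5,0, 0,-24,0,-13.5,0,2.05,0, 0,-30,0,-17,0,2.05,0, 0,-35,0,-20,0,2.05,0, 0,-39.4,0,-22.4,0,2.05,0, 0,-39.4,3,-22.4,0,2.05,0, 0,-39.4,3,-22.4,0,2.05,0, 0,-39.4,3,-22.4,0,2.05,0]'
python3 - <<'E'
from h import *
s=get_state(); print(s)
i=get_image("wrist"); cv2.imwrite("pics/d.png",i["color"])
E
```

```text
clock: 1.55
position: [0.4769, -0.226, 0.2019]
ee_rot: [-0.0, 0.0, -0.707, 0.707]
contact_force: [-0.1, 1.2, 0.1]
width: 0.0854
{'clock': 1.55, 'qpos': array([-5.73912431e-01,  2.23761666e-01,  1.65303638e+00, -7.79712182e-04,
        1.26437142e+00,  9.96948539e-01]), 'qd': array([-0.01683404, -0.0108294 , -0.01279986,  0.00148418, -0.00342922,
        0.00218954]), 'effort': array([ 6.67626858e-01, -3.68085301e+01, -2.30896372e+01,  4.99652687e-02,
        4.18246700e-02, -1.31788926e-03]), 'position': array([ 0.47692877, -0.22601782,  0.20185158]), 'ee_rot': array([-4.31981661e-05,  7.72941259e-05, -7.06804748e-01,  7.07408680e-01]), 'contact_force': array([-0.12180718,  1.19636922,  0.07518845]), 'moment': array([-0.01331326,  0.036712  ,  0.00591492]), 'width': 0.08543849784364158}
```

View pics/d.png

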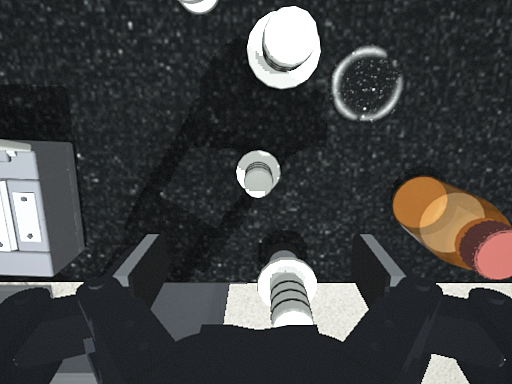

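```bash
cat >> h.py <<'E'
def wcam(im,s):
    T=np.eye(4);T[:3,:3]=Rq(s["ee_rot"]).as_matrix();T[:3,3]=s["position"]
    M=np.linalg.inv(T@np.array(im["tool_from_camera"]))
    im["R"]=M[:3,:3];im["t"]=M[:3,3];return im
E
python3 - <<'E'
from h import *
s=get_state(); im=wcam(get_image("wrist"),s)
print(cv2.imwrite("pics/d2.png",cv2.resize(im["color"][140:210,220:300],None,fx=8,fy=8,interpolation=2)))
g=cv2.cvtColor(im["color"],cv2.COLOR_BGR2GRAY)
m=(g>95).astype(np.uint8)
n,l,st,ce=cv2.connectedComponentsWithStats(m)
for i in range(1,n):
    if st[i,4]>200: print(st[i],ce[i].round(1))
    if abs(ce[i][0]-258)<15 and abs(ce[i][1]-175)<15 and st[i,4]>200:
        e=cv2.fitEllipse(max(cv2.findContours((l==i).astype(np.uint8),0,1)[0],key=len)); print(e,cast(im,*e[0],.044),cast(im,*e[0],.03))
print(proj(im,[.477,-.225,.044]),proj(im,[.477,-.225,.088]),proj(im,[.477,-.225,0]))
E
```

```text
True
[177   0  40  15 419] [197.8   5.5]
[ 246    7   74   83 4576] [283.3  47.3]
[331  45  55  75 897] [349.7  75.8]
[359  77  43  45 435] [384.3 104.2]
[   0  140   54  137 5808] [ 21.8 214.4]
[ 235  150   45   48 1528] [257.3 173.2]
((257.3138732910156, 173.03367614746094), (42.60852813720703, 45.9427604675293), 0.5463950634002686) [ 0.47479605 -0.22577032  0.044     ] [ 0.47151425 -0.22571072  0.03      ]
[ 392  177  101   83 4478] [435.5 213.1]
[ 473  230   39   49 1553] [494.5 255.4]
[113 234  45  53 644] [133.5 259.2]
[360 234  46  53 624] [384.2 259.3]
[ 223  251  146   91 7414] [294.3 300. ]
[  0 283  83  20 799] [ 39.3 288.5]
[436 283  76  16 743] [473.4 288.2]
[421 354  49  30 999] [443.4 371.2]
[ 50 373  48  11 471] [ 73.7 378.2]
[256.53399976 170.87625742] [256.22156351 182.24809671] [256.77074945 162.25920565]
```

View pics/d2.png

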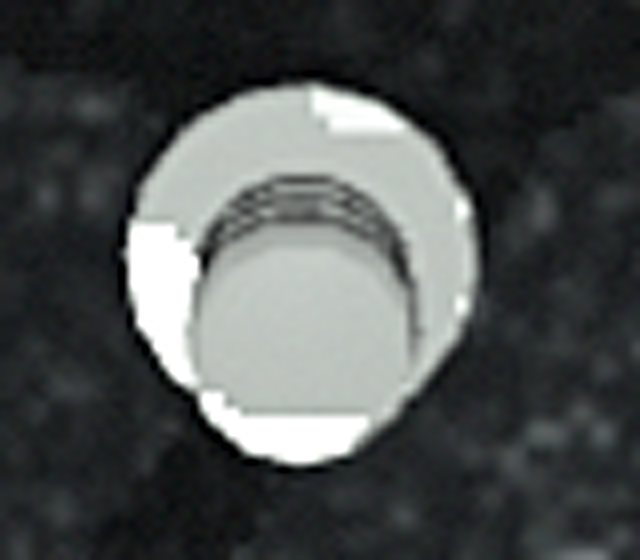

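```bash
python3 -m jog '[0,0.1,5,0,0,0,0, 0,0.1,10,0,0,0,0, 0,0.1,13,0,0,0,0, 0,0.1,15,0,0,0,0, 0,0.1,15,0,0,0,0, 0,0.1,15,0,0,0,0]' 100
```

```text
clock: 2.4
position: [0.4769, -0.2265, 0.0526]
ee_rot: [-0.001, -0.001, -0.707, 0.708]
contact_force: [0.9, -0.9, 0.3]
width: 0.0856
```

```bash
python3 -m jog '[0,0.1,0.6,-0.1,0,0,0, 0,0.1,0.6,-0.1,0,0,0]'
python3 - <<'E'
from h import *
print(get_state()["position"])
i=get_image("wrist"); cv2.imwrite("pics/e.png",i["color"]); print(get_state()["position"])
E
```

```text
clock: 2.65
position: [0.475, -0.2242, 0.0456]
ee_rot: [-0.0, 0.0, -0.707, 0.707]
contact_force: [-0.8, -0.4, 0.2]
width: 0.0853
[ 0.47503635 -0.22419729  0.04557088]
[ 0.47519015 -0.22424899  0.04561456]
```

View pics/e.png

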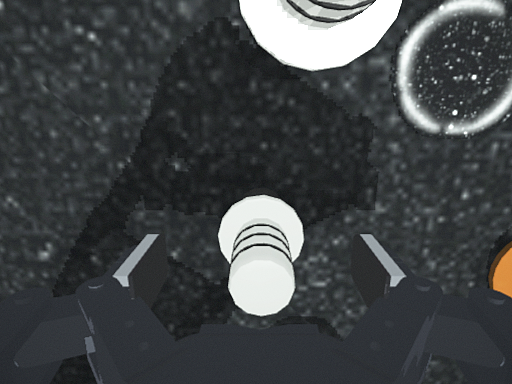

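Run:
```python
from h import *
s=get_state(); im=wcam(get_image("wrist"),s)
print(proj(im,[.476,-.2255,.088]),proj(im,[.476,-.2255,.044]))
c=cast(im,262,282,.088); print(c, cast(im,261,235,.044))
```

```text
[260.40868553 289.25438158] [259.97012187 237.87232961]
[ 0.4790437  -0.22607868  0.088     ] [ 0.47757947 -0.22601819  0.044     ]
```

```bash
python3 -m jog '[0,-0.15,0,0.15,0,0,0, 120,-0.15,0,0.15,0,0,0, 255,-0.15,0,0.15,0,0,0, 255,-0.15,0,0.15,0,0,0, 255,-0.15,0,0.15,0,0,0, 255,-0.15,0,0.15,0,0,0, 255,-0.15,0,0.15,0,0,0, 255,-0.15,0,0.15,0,0,0]' 100
```

```text
clock: 3.75
position: [0.4767, -0.2256, 0.0455]
ee_rot: [0.0, -0.0, 0.707, -0.707]
contact_force: [-0.6, 1.8, 5.2]
width: 0.0243
```

```bash
python3 -m jog '[255,0,-2,0,0,0,0, 255,0,-6,0,0,0,0, 255,0,-11,0,0,0,0, 255,0.5,-13,-4,0,0,0, 255,1.5,-13,-10,0,0,0, 255,2.5,-13,-16,0,0,0, 255,3.4,-13,-22,0,0,0, 255,3.87,-13,-26.1,0,0,0, 255,3.87,-13,-26.1,0,0,0,255,3.87,-13,-26.1,0,0,0]'
python3 - <<'E'
from h import *
s=get_state();print(s["position"],s["ee_rot"],s["contact_force"])
for n in("wrist","scene","top"):
    i=get_image(n)["color"]
    if n=="scene": i=cv2.resize(i[100:240,120:330],None,fx=3.6,fy=3.6,interpolation=2)
    cv2.imwrite(f"pics/f_{n}.png",i)
E
```

```text
clock: 5.0
position: [0.4378, 0.0348, 0.1747]
ee_rot: [-0.0, 0.001, -0.707, 0.707]
contact_force: [0.0, -0.7, -3.3]
width: 0.0239
[0.43775915 0.03477118 0.17472916] [-2.66396330e-04  7.14357967e-04 -7.06714030e-01  7.07498904e-01] [ 0.00910593 -0.67488351 -3.27361897]
```

View pics/f_wrist.png

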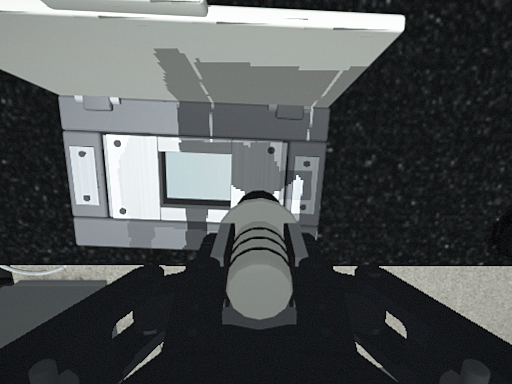

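View pics/f_scene.png

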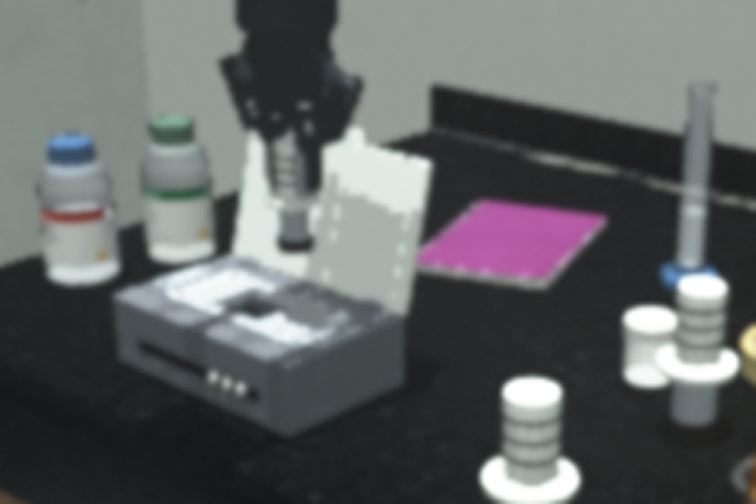

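Run:
```python
from h import *
s=get_state(); im=wcam(get_image("wrist"),s)
cv2.imwrite("pics/g.png",cv2.resize(im["color"][80:270,50:340],None,fx=2.7,fy=2.7,interpolation=2))
for p in [(161,150),(232,152),(160,202),(104,134),(106,218),(117,143),(123,211),(271,150)]: print(p,cast(im,*p,.068).round(4))
ya=np.array([.044,.999,0]);xa=np.array([.999,-.044,0]);c=np.array([.44,.0867,.068])
for u,v in [(-36,75),(36,75),(36,-75),(24,30),(24,-30),(-24,30)]: print(u,v,proj(im,c+xa*u/1e3+ya*v/1e3).round(1))
```

```text
(161, 150) [0.467  0.1126 0.068 ]
(232, 152) [0.4653 0.0551 0.068 ]
(160, 202) [0.4227 0.1173 0.068 ]
(104, 134) [0.48   0.1569 0.068 ]
(106, 218) [0.4082 0.165  0.068 ]
(117, 143) [0.4728 0.1475 0.068 ]
(123, 211) [0.4146 0.1496 0.068 ]
(271, 150) [0.4669 0.0235 0.068 ]
-36 75 [108.2 219. ]
36 75 [100.3 134.9]
36 -75 [287.5 142.8]
24 30 [157.4 152.2]
24 -30 [231.4 155.2]
-24 30 [160.  207.9]
```

View pics/g.png

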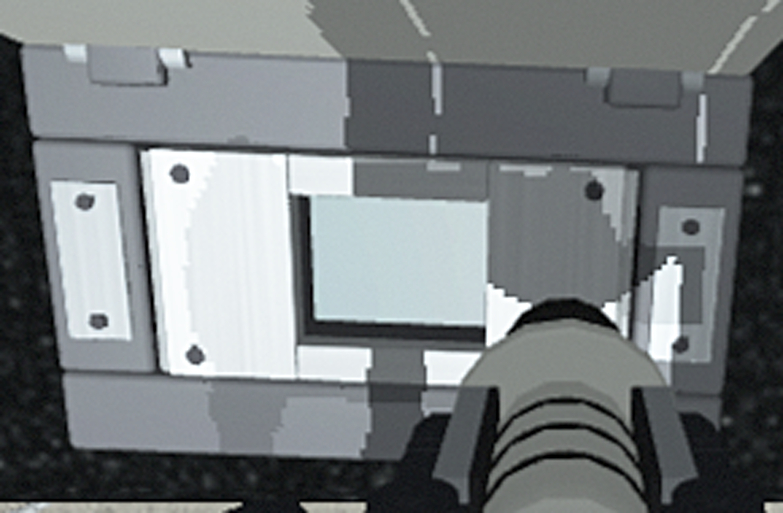

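```bash
python3 -m jog '[255,0,2.5,-0.1,0,0,0, 255,0,4.5,-0.1,0,0,0, 255,0,5.5,-0.1,0,0,0, 255,0,5.5,-0.1,0,0,0]'
python3 -m jog '[255,0,0.4,0,0,0,0, 255,0,0.7,0,0,0,0, 255,0,0.7,0,0,0,0]'
python3 -m jog '[255,0,0.15,0,0,0,0, 255,0,0.3,0,0,0,0, 255,0,0.3,0,0,0,0]'
```

```text
clock: 5.7
position: [0.4376, 0.0357, 0.1198]
ee_rot: [0.001, 0.0, -0.707, 0.707]
contact_force: [-0.0, 1.1, -3.2]
width: 0.024
clock: 6.08
position: [0.4382, 0.0362, 0.1135]
ee_rot: [-0.001, -0.0, -0.707, 0.707]
contact_force: [-0.3, -0.5, -2.6]
width: 0.0238
clock: 6.45
position: [0.4381, 0.0362, 0.1103]
ee_rot: [-0.0, 0.0, -0.707, 0.707]
contact_force: [1.1, -0.9, -1.6]
width: 0.0243
```

```bash
for k in 1; do python3 -m jog '[255,0,0.1,0,0,0,0, 255,0,0.2,0,0,0,0, 255,0,0.2,0,0,0,0]'; done
python3 -m jog '[255,0,0.1,0,0,0,0, 255,0,0.2,0,0,0,0, 255,0,0.2,0,0,0,0]'
```

```text
clock: 6.82
position: [0.438, 0.0362, 0.1083]
ee_rot: [-0.0, 0.0, -0.707, 0.707]
contact_force: [1.4, 0.4, -3.3]
width: 0.0239
clock: 7.2
position: [0.4378, 0.0363, 0.1062]
ee_rot: [-0.0, 0.0, -0.707, 0.707]
contact_force: [0.8, 0.7, -2.2]
width: 0.0242
```

```bash
python3 -m jog '[255,0,0.1,0,0,0,0, 255,0,0.2,0,0,0,0, 255,0,0.2,0,0,0,0]' | grep -v ee
```

```text
clock: 7.58
position: [0.4378, 0.0363, 0.1042]
contact_force: [1.5, 0.5, -1.8]
width: 0.0242
```

```bash
python3 -m jog '[255,0,0.1,0,0,0,0, 255,0,0.2,0,0,0,0, 255,0,0.2,0,0,0,0]' | grep -v ee
python3 - <<'E'
from h import *
i=get_image("scene")["color"]; w=get_image("wrist")["color"]
i=cv2.resize(i[150:220,140:245],None,fx=5,fy=5,interpolation=2); w=w[60:300,40:360]
cv2.imwrite("pics/h.png",np.hstack([i[:, :],cv2.resize(w,(i.shape[1]*0+275,i.shape[0]))]))
E
```

```text
clock: 7.95
position: [0.438, 0.0363, 0.103]
contact_force: [-0.7, 0.3, 5.3]
width: 0.0237
```

View pics/h.png

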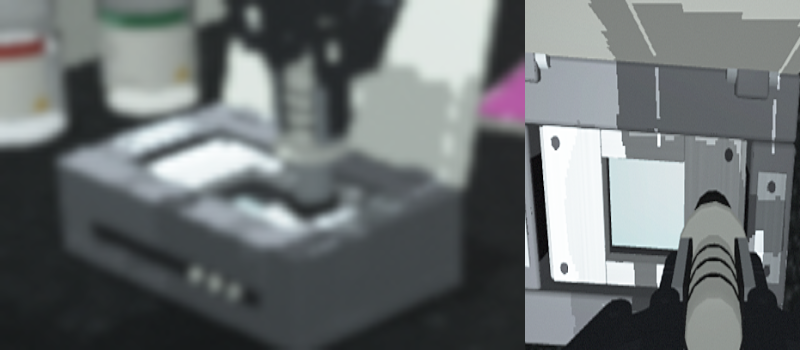

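```bash
python3 -m jog '[255,0,0.1,0,0,0,0, 255,0,0.1,0,0,0,0]' | grep -v ee
python3 -m jog '[255,0,0.1,0,0,0,0, 255,0,0.1,0,0,0,0]' | grep -v ee
```

```text
clock: 8.3
position: [0.4381, 0.0362, 0.1023]
contact_force: [-2.0, 0.1, 8.2]
width: 0.0238
clock: 8.55
position: [0.4382, 0.0363, 0.1016]
contact_force: [-2.5, -0.7, 11.3]
width: 0.0241
```

```bash
python3 -m jog '[255,0,0.1,0,0,0,0, 255,0,0.1,0,0,0,0]' | grep -v ee
python3 -m jog '[255,0,0.1,0,0,0,0, 255,0,0.1,0,0,0,0]' | grep -v ee
```

```text
clock: 8.8
position: [0.4383, 0.0364, 0.1009]
contact_force: [-2.4, 0.2, 13.2]
width: 0.024
clock: 9.05
position: [0.4382, 0.0365, 0.099]
contact_force: [-0.7, 0.3, 2.2]
width: 0.0237
```

```bash
python3 -m jog '[255,0,0.1,0,0,0,0, 255,0,0.1,0,0,0,0]' | grep -v ee
python3 -m jog '[255,0,0.1,0,0,0,0, 255,0,0.1,0,0,0,0]' | grep -v ee
```

```text
clock: 9.3
position: [0.4378, 0.0362, 0.097]
contact_force: [-0.1, 0.0, -0.9]
width: 0.0238
clock: 9.55
position: [0.4379, 0.0361, 0.0967]
contact_force: [-0.5, -0.1, 5.7]
width: 0.0243
```

```bash
python3 -m jog '[255,0,0.1,0,0,0,0, 255,0,0.1,0,0,0,0]' | grep -v ee
python3 -m jog '[255,0,0.05,0,0,0,0, 255,0,0.05,0,0,0,0]' | grep -v ee
```

```text
clock: 9.8
position: [0.438, 0.0361, 0.0966]
contact_force: [-1.7, -1.2, 12.4]
width: 0.0243
clock: 10.05
position: [0.4381, 0.0361, 0.0965]
contact_force: [-2.8, -0.5, 16.3]
width: 0.024
```

```bash
python3 -m jog '[255,0,-1,0,0,0,0, 255,0,-3.5,0,0,0,0, 255,-0.2,-3.5,-5,0,0,0, 255,-0.45,-3.5,-10.2,0,0,0, 255,-0.45,-3.5,-10.2,0,0,0, 255,-0.45,-3.5,-10.2,0,0,0]'
python3 - <<'E'
from h import *
s=get_state(); print(s["position"]);im=wcam(get_image("wrist"),s)
cv2.imwrite("pics/i.png",im["color"])
E
```

```text
clock: 10.8
position: [0.4415, 0.1381, 0.1292]
ee_rot: [-0.0, 0.001, -0.707, 0.707]
contact_force: [0.4, -0.6, -4.0]
width: 0.0238
[0.4415469  0.13805224 0.12921225]
```

View pics/i.png

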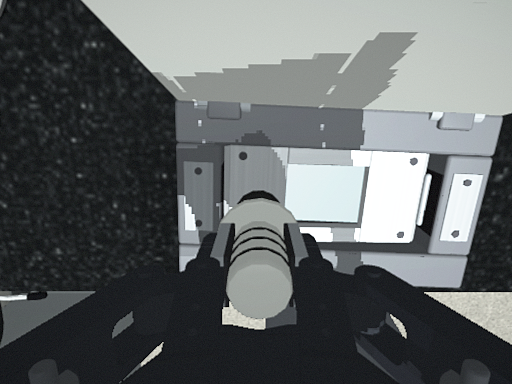

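```bash
python3 -m jog '[255,0,1.2,0,0,0,0, 255,0,2.0,0,0,0,0, 255,0,2.0,0,0,0,0]' | grep -v ee
python3 -m jog '[255,0,0.2,0,0,0,0, 255,0,0.3,0,0,0,0, 255,0,0.3,0,0,0,0]' | grep -v ee
```

```text
clock: 11.22
position: [0.4414, 0.1375, 0.1087]
contact_force: [0.6, 1.2, -2.8]
width: 0.024
clock: 11.6
position: [0.4423, 0.1383, 0.1068]
contact_force: [-0.4, -0.1, -2.4]
width: 0.0238
```

```bash
python3 -m jog '[255,0,0.1,0,0,0,0, 255,0,0.1,0,0,0,0]' | grep -v ee
python3 -m jog '[255,0,0.1,0,0,0,0, 255,0,0.1,0,0,0,0]' | grep -v ee
python3 -m jog '[255,0,0.1,0,0,0,0, 255,0,0.1,0,0,0,0]' | grep -v ee
```

```text
clock: 11.85
position: [0.4422, 0.1383, 0.1058]
contact_force: [0.1, -0.2, -3.8]
width: 0.0238
clock: 12.1
position: [0.4422, 0.1382, 0.1047]
contact_force: [0.3, -0.5, -2.2]
width: 0.0241
clock: 12.35
position: [0.4424, 0.1382, 0.1039]
contact_force: [-0.3, 0.2, -2.1]
width: 0.024
```

```bash
python3 -m jog '[255,0,0.1,0,0,0,0, 255,0,0.1,0,0,0,0]' | grep -v ee
python3 -m jog '[255,0,0.1,0,0,0,0, 255,0,0.1,0,0,0,0]' | grep -v ee
```

```text
clock: 12.6
position: [0.4426, 0.1382, 0.1032]
contact_force: [-1.3, -1.4, 3.9]
width: 0.0241
clock: 12.85
position: [0.4427, 0.138, 0.1021]
contact_force: [-0.6, -2.1, 5.0]
width: 0.0237
```

```bash
python3 -m jog '[255,0,0.1,0,0,0,0, 255,0,0.1,0,0,0,0]' | grep -v ee
python3 -m jog '[255,0,0.1,0,0,0,0, 255,0,0.1,0,0,0,0]' | grep -v ee
```

```text
clock: 13.1
position: [0.4427, 0.138, 0.1012]
contact_force: [-1.0, -1.8, 5.3]
width: 0.0241
clock: 13.35
position: [0.4428, 0.138, 0.1002]
contact_force: [0.2, -1.9, 5.2]
width: 0.0238
```

```bash
python3 -m jog '[255,0,0.1,0,0,0,0, 255,0,0.1,0,0,0,0]' | grep -v ee
python3 -m jog '[255,0,0.1,0,0,0,0, 255,0,0.1,0,0,0,0]' | grep -v ee
```

```text
clock: 13.6
position: [0.4429, 0.138, 0.0995]
contact_force: [-0.4, -1.5, 8.8]
width: 0.0243
clock: 13.85
position: [0.4427, 0.1381, 0.0977]
contact_force: [-0.2, -1.6, -2.3]
width: 0.024
```

```bash
python3 -m jog '[255,0,0.1,0,0,0,0, 255,0,0.1,0,0,0,0]' | grep -v ee
python3 -m jog '[255,0,0.1,0,0,0,0, 255,0,0.1,0,0,0,0]' | grep -v ee
python3 -m jog '[255,0,0.05,0,0,0,0, 255,0,0.05,0,0,0,0]' | grep -v ee
```

```text
clock: 14.1
position: [0.4415, 0.1383, 0.0959]
contact_force: [0.2, -0.1, -3.6]
width: 0.0239
clock: 14.35
position: [0.4421, 0.1383, 0.0955]
contact_force: [-0.3, -0.2, -3.4]
width: 0.0243
clock: 14.6
position: [0.4423, 0.1383, 0.0953]
contact_force: [-0.2, -0.9, -3.1]
width: 0.024
```

```bash
python3 -m jog '[255,0,0.1,0,0,0,0, 255,0,0.1,0,0,0,0]' | grep -v ee
python3 -m jog '[255,0,0.1,0,0,0,0, 255,0,0.1,0,0,0,0]' | grep -v ee
```

```text
clock: 14.85
position: [0.4425, 0.1383, 0.0948]
contact_force: [-1.4, -0.5, 4.1]
width: 0.024
clock: 15.1
position: [0.4426, 0.1383, 0.0948]
contact_force: [-3.0, -0.4, 11.8]
width: 0.0238
```

```bash
python3 -m jog '[255,0,0.05,0,0,0,0, 255,0,0.05,0,0,0,0]' | grep -v ee
python3 -m jog '[255,0,-1,0,0,0,0, 255,0,-3.5,0,0,0,0, 255,0.2,-3.5,5,0,0,0, 255,0.45,-3.5,10.2,0,0,0, 255,0.45,-3.5,10.2,0,0,0, 255,0.45,-1.5,10.2,0,0,0, 255,0.45,-0.7,10.2,0,0,0,255,0.45,-0.7,10.2,0,0,0]'|grep -v ee
```

```text
clock: 15.35
position: [0.4426, 0.1383, 0.0948]
contact_force: [-3.7, -0.3, 14.9]
width: 0.024
clock: 16.35
position: [0.4373, 0.0369, 0.0992]
contact_force: [0.3, 0.5, -2.6]
width: 0.0241
```

```bash
python3 -m jog '[255,0,0.1,0,0,0,0, 255,0,0.2,0,0,0,0, 255,0,0.2,0,0,0,0]' | grep -v ee
python3 -m jog '[255,0,0.1,0,0,0,0, 255,0,0.2,0,0,0,0, 255,0,0.2,0,0,0,0]' | grep -v ee
```

```text
clock: 16.73
position: [0.438, 0.0363, 0.098]
contact_force: [-0.1, -0.3, -2.6]
width: 0.024
clock: 17.1
position: [0.4377, 0.0362, 0.0957]
contact_force: [0.8, 1.1, -3.5]
width: 0.0237
```

```bash
python3 -m jog '[255,0,0.1,0,0,0,0, 255,0,0.1,0,0,0,0]' | grep -v ee
python3 -m jog '[255,0,0.1,0,0,0,0, 255,0,0.1,0,0,0,0]' | grep -v ee
python3 -m jog '[255,0,0.05,0,0,0,0, 255,0,0.05,0,0,0,0]' | grep -v ee
```

```text
clock: 17.35
position: [0.4379, 0.0362, 0.0949]
contact_force: [0.4, -0.4, -2.2]
width: 0.0245
clock: 17.6
position: [0.4381, 0.0362, 0.0948]
contact_force: [-2.2, 0.9, 5.7]
width: 0.0239
clock: 17.85
position: [0.4381, 0.0362, 0.0948]
contact_force: [-3.2, -0.5, 11.4]
width: 0.0238
```

```bash
python3 -m jog '[255,0,-2,0,0,0,0, 255,0,-6,0,0,0,0, 255,-0.5,-8,3,0,0,0, 255,-1.2,-8,9,0,0,0, 255,-2,-8,15,0,0,0, 255,-3,-8,21,0,0,0, 255,-3.87,-8,26.2,0,0,0, 255,-3.87,-6,26.2,0,0,0, 255,-3.87,-1,26.2,0,0,0, 255,-3.87,3,26.2,0,0,0, 255,-3.87,3.8,26.2,0,0,0, 255,-3.87,3.8,26.2,0,0,0]'
```

```text
clock: 19.35
position: [0.4771, -0.226, 0.0555]
ee_rot: [-0.0, 0.0, -0.707, 0.707]
contact_force: [1.2, -0.1, -2.8]
width: 0.0239
```

```bash
python3 -m jog '[255,0,0.4,0,0,0,0, 255,0,0.8,0,0,0,0, 255,0,0.8,0,0,0,0]' | grep -v ee
python3 -m jog '[255,0,0.1,0,0,0,0, 255,0,0.1,0,0,0,0]' | grep -v ee
python3 -m jog '[255,0,0.1,0,0,0,0, 255,0,0.1,0,0,0,0]' | grep -v ee
```

```text
clock: 19.73
position: [0.4768, -0.2258, 0.0477]
contact_force: [0.3, 0.2, -3.1]
width: 0.0237
clock: 19.98
position: [0.4767, -0.2258, 0.0464]
contact_force: [-0.4, -0.2, -3.7]
width: 0.0237
clock: 20.23
position: [0.4768, -0.2258, 0.0456]
contact_force: [-0.1, 0.9, -1.0]
width: 0.0238
```

```bash
python3 -m jog '[255,0,0.05,0,0,0,0, 170,0,0.05,0,0,0,0, 100,0,0.05,0,0,0,0, 0,0,0.05,0,0,0,0, 0,0,0.05,0,0,0,0, 0,0,0.05,0,0,0,0, 0,0,0.05,0,0,0,0, 0,0,-2,0,0,0,0, 0,0,-8,0,0,0,0, 0,0,-14,0,0,0,0, 0,0,-20,0,0,0,0, 0,0,-20,0,0,0,0]'
python3 - <<'E'
from h import *
s=get_state(); print(s["position"]);im=get_image("scene"); t=get_image("top")
cv2.imwrite("pics/j1.png",cv2.resize(im["color"][120:280,150:370],None,fx=3.6,fy=3.6,interpolation=2))
cv2.imwrite("pics/j2.png",cv2.resize(t["color"][140:280,110:390],None,fx=2.85,fy=2.85,interpolation=2))
E
```

```text
clock: 21.72
position: [0.4794, -0.2274, 0.2508]
ee_rot: [-0.004, -0.003, -0.705, 0.709]
contact_force: [0.2, -0.8, -0.7]
width: 0.0854
[ 0.47935099 -0.22737626  0.25083335]
```

View pics/j1.png

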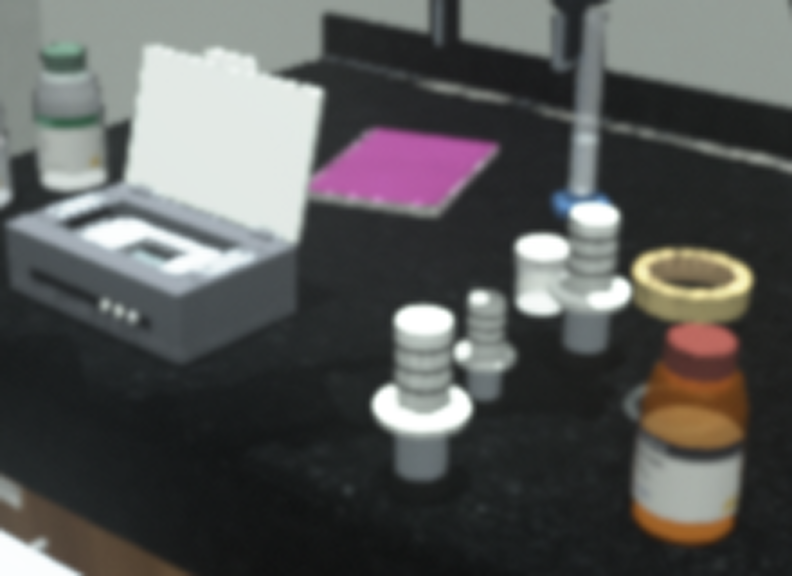

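View pics/j2.png

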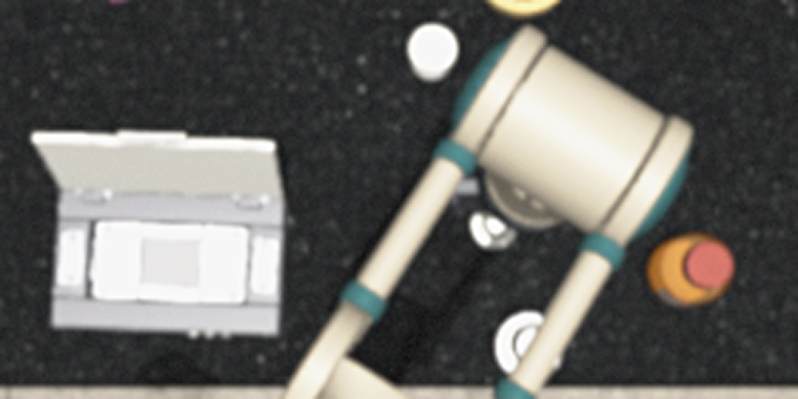

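```bash
python3 -m jog '[255,0,-2,0,0,0,0, 255,0,-5.5,-2,0,0,0, 255,-2,-5.5,-7,0,0,0, 255,-4,-5.5,-12,0,0,0, 255,-6.5,-5.5,-17,0,0,0, 255,-9,-5.5,-22,0,0,0, 255,-11,-5.5,-27,0,0,0, 255,-13.3,-5.5,-30.9,0,0,0, 255,-13.3,-5.5,-30.9,0,0,0,255,-13.3,-5.5,-30.9,0,0,0]' 60
python3 - <<'E'
from h import *
s=get_state(); print(s["position"],s["clock"]);im=wcam(get_image("wrist"),s)
cv2.imwrite("pics/k.png",im["color"])
E
```

```text
clock: 23.08
position: [0.6085, 0.083, 0.2981]
ee_rot: [0.001, 0.002, -0.707, 0.707]
contact_force: [0.6, -0.3, 0.3]
width: -0.0001
[0.60854857 0.08296405 0.2980951 ] 23.075
```

View pics/k.png

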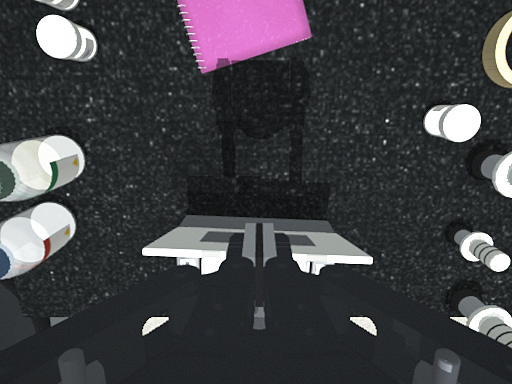

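```bash
python3 -m jog '[255,0,5,0,0,0,0, 255,0,10,0,0,0,0, 255,0,12.8,0,0,0,0, 255,0,12.8,0,0,0,0, 255,0.8,12.8,0,0,0,0, 255,1.6,12.8,0,0,0,0, 255,2.4,12.8,0,0,0,0,255,3.2,12.8,0,0,0,0]'
python3 - <<'E'
from h import *
im=get_image("scene")
cv2.imwrite("pics/l.png",cv2.resize(im["color"][80:240,120:340],None,fx=3.6,fy=3.6,interpolation=2))
E
```

```text
clock: 24.12
position: [0.5771, 0.0834, 0.173]
ee_rot: [-0.001, -0.0, -0.707, 0.707]
contact_force: [-0.1, -0.4, -0.2]
width: 0.0002
```

View pics/l.png

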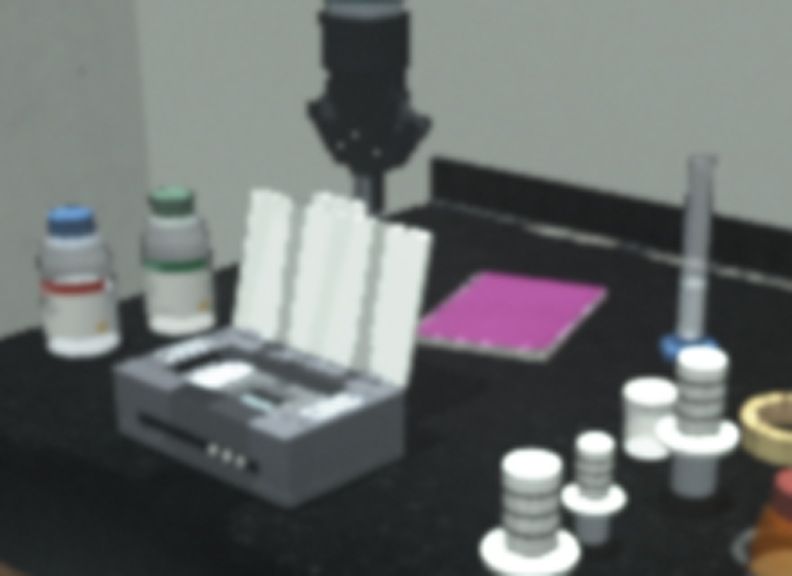

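```bash
python3 -m jog '[255,0.8,0,0,0,0,0, 255,1.6,0,0,0,0,0, 255,2.2,0,0,0,0,0, 255,2.8,0,0,0,0,0]'|grep -v ee
python3 -m jog '[255,0.8,0,0,0,0,0, 255,1.6,0,0,0,0,0, 255,2.2,0,0,0,0,0, 255,2.8,0,0,0,0,0]'|grep -v ee
```

```text
clock: 24.68
position: [0.5513, 0.0835, 0.1731]
contact_force: [5.1, 1.3, 3.5]
width: 0.0001
clock: 25.18
position: [0.5211, 0.0833, 0.1723]
contact_force: [4.0, 1.2, 2.5]
width: -0.0
```

```bash
python3 -m jog '[255,0.9,0.05,0,0,0,0, 255,1.7,0.1,0,0,0,0, 255,2.7,0.3,0,0,0,0, 255,3.75,0.5,0,0,0,0, 255,4.7,0.9,0,0,0,0, 255,5.7,1.4,0,0,0,0, 255,6.6,1.9,0,0,0,0,255,6.6,1.9,0,0,0,0]'|grep -v ee
python3 - <<'E'
from h import *
im=get_image("scene")
cv2.imwrite("pics/m.png",cv2.resize(im["color"][80:240,120:340],None,fx=3.6,fy=3.6,interpolation=2))
E
```

```text
clock: 26.18
position: [0.4532, 0.0828, 0.1523]
contact_force: [0.3, 0.5, -0.5]
width: -0.0003
```

View pics/m.png

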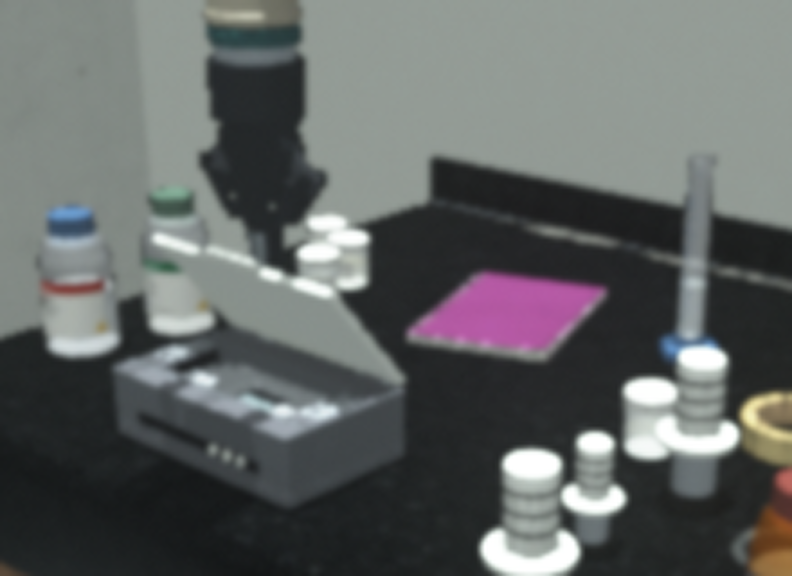

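```bash
python3 -m jog '[255,0.7,0.7,0,0,0,0, 255,1.4,1.3,0,0,0,0, 255,2.1,2.0,0,0,0,0, 255,2.6,2.7,0,0,0,0, 255,3.0,3.3,0,0,0,0, 255,3.4,4.0,0,0,0,0, 255,3.7,4.7,0,0,0,0, 255,3.7,4.7,0,0,0,0]'|grep -v ee
```

```text
clock: 27.22
position: [0.4173, 0.0828, 0.1054]
contact_force: [-1.3, -0.4, -0.4]
width: -0.0001
```

```bash
python3 -m jog '[255,0.1,0.3,0,0,0,0, 255,0.2,0.6,0,0,0,0, 255,0.3,0.9,0,0,0,0, 255,0.4,1.2,0,0,0,0, 255,0.5,1.5,0,0,0,0, 255,0.55,1.8,0,0,0,0, 255,0.6,2.1,0,0,0,0, 255,0.65,2.4,0,0,0,0, 255,0.7,2.6,0,0,0,0,255,0.7,2.8,0,0,0,0]'|grep -v ee
```

```text
clock: 28.48
position: [0.4114, 0.0833, 0.0781]
contact_force: [-2.1, -0.1, 1.6]
width: 0.0003
```

```bash
python3 -m jog '[255,0,0.15,0,0,0,0, 255,0,0.3,0,0,0,0, 255,0,0.3,0,0,0,0]'|grep -v ee
```

```text
clock: 28.85
position: [0.412, 0.0832, 0.0752]
contact_force: [0.7, 0.1, -0.5]
width: 0.0
```

```bash
python3 -m jog '[255,0,0.1,0,0,0,0, 255,0,0.15,0,0,0,0, 255,0,0.15,0,0,0,0]'|grep -v ee
python3 -m jog '[255,0,0.1,0,0,0,0, 255,0,0.15,0,0,0,0, 255,0,0.15,0,0,0,0]'|grep -v ee
```

```text
clock: 29.22
position: [0.4121, 0.0832, 0.074]
contact_force: [-1.1, 0.2, 2.0]
width: -0.0003
clock: 29.6
position: [0.4121, 0.0832, 0.0739]
contact_force: [-3.4, 0.4, 16.5]
width: 0.0002
```

```bash
python3 -m jog '[255,0,-0.5,0,0,0,0, 255,0,-3,0,0,0,0, 255,0,-9,0,0,0,0, 255,0,-15,0,0,0,0, 255,0,-18,5,0,0,0, 255,0,-18,11,0,0,0, 255,0,-18,11,0,0,0, 255,0,-18,11,0,0,0]'
python3 - <<'E'
from h import *
s=get_state();im=get_image("scene");t=get_image("top")
cv2.imwrite("pics/n.png",cv2.resize(im["color"][100:270,130:360],None,fx=3.4,fy=3.4,interpolation=2))
cv2.imwrite("pics/n2.png",cv2.resize(t["color"][140:280,110:390],None,fx=2.85,fy=2.85,interpolation=2))
cv2.imwrite("pics/n3.png",get_image("wrist")["color"])
E
```

```text
clock: 30.6
position: [0.4111, -0.0265, 0.2517]
ee_rot: [-0.001, -0.0, 0.708, -0.707]
contact_force: [0.8, -0.4, -0.8]
width: -0.0
```

View pics/n.png

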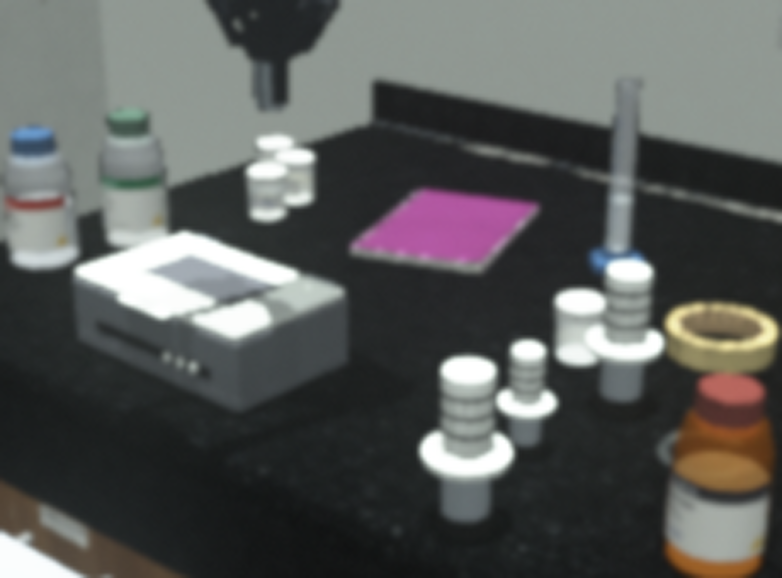

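View pics/n2.png

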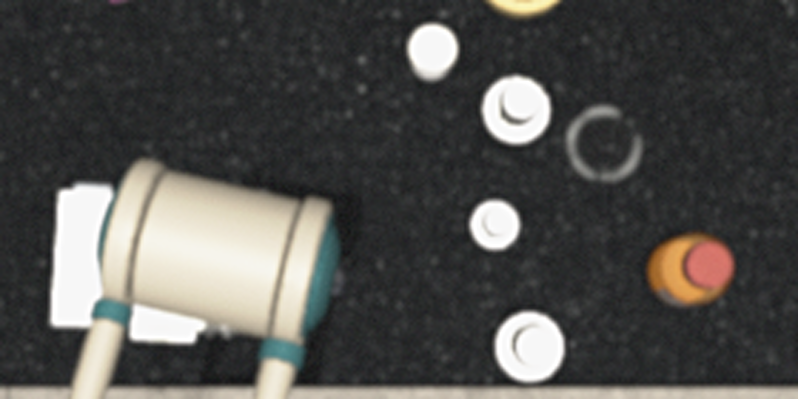

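View pics/n3.png

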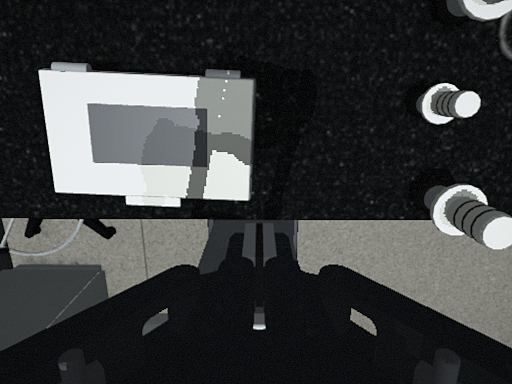

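The pictures show the cover flat and shut, and the tamper upright at its start spot (top view, zoomed, about (495,224)). The bottle and jar are where they were, and the robot is clear of everything.

```bash
python3 -c "
from rig import *
print(get_state()['qd'].round(3)); print(sign_off())"
```

```text
[ 0.005  0.002 -0.003 -0.003 -0.001 -0.002]
the job is handed in; nothing more can be done
None
```

The job is done and handed in at about 31 s of the 67 s. `sign_off()` gives no verdict, so what follows is from my own checks.

**Pressing:** I picked up the smallest tamper and pressed pad_a, then pad_b. Each clicked, with peak readings of about 16 N and 12 N, and then stopped hard. The highest push I read was about 20 N, at the end of each call; I had no reading of the force between rows.

**Level check:** With the frame still tilted, the -y end's first hard stop read 1.8 mm higher than the +y end's. I pressed it again after the second click, and both ends then stopped hard at the same height. The frame's top is about 17 mm below the deck by the tool height.

**Tamper and cover:** I stood the tamper back upright where it came from. I then pushed the cover shut slowly with the closed fingertips until it stopped hard at 74 mm, its expected shut height, with about 17 N on it.

**Last pictures:** The cover lies flat and the tamper is upright. The bottle and jar are where they stood, and the arm is clear and at rest. No check failed.

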